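Refit the loose knob of the display hob and hold it in

TASK

On the shop's display hob one control knob has come off and stands upright on the bench. Pick it up, turn it so that the flat in its hole matches the flat on the bare D-shaped shaft, push it fully home on that shaft, then press it in all the way against the valve's spring as when lighting a burner. Finish while still holding the knob pressed in; do not press the other knob, and leave the jar, the carton and the bowls where they stand.

Things in the scene. Friction and masses are not known exactly. Their poses are not given: they have to be found in the camera images.
- knob_grip (a point): Loose black knob, 46 mm tall, 50-100 g, standing hole-down. Round skirt 52 mm across, 18 mm high; on it a grip bar 16 mm thick, 48 mm long, 28 mm high. The point is the bar's middle on the knob's axis, 32 mm above the underside. z up; x along the bar to its pointed nose (a white line on top marks that half; the other end is blunt); y across the bar.
- knob_bore (a point): Closed end of the D-shaped hole in the loose knob's underside, on its axis, 15 mm above the underside, 17 mm below knob_grip; same axes. The hole is 15 mm deep, 15.8 mm across, its flat 2.1 mm from the axis on the nose (+x) side: 0.9 mm play all round on the shaft. Meets shaft_tip when the knob is fully home.
- knob_nose (a point): Tip of the nose of the loose knob's bar, 25 mm from its axis (+x), level with knob_grip.
- shaft_tip (a point): Centre of the top end of the bare upright brass shaft at one of the hob's two knob places. 14 mm thick, one flat 1.2 mm from its axis, top edge bevelled 1 mm; at rest the tip is 28 mm above the hob's steel top. z up, x square out of the flat. The white plate at its foot has a tab towards the flat. It cannot turn: the knob's nose must point the way of the tab.
- shaft (a joint): How far the bare shaft is pressed down, m: 0 at rest, 0.008 at its stop. It springs back: about 5 N starts it, 11 N brings it to the stop. With the knob home and not pressed, the knob's underside is 13 mm above the hob's top.
- fitted_knob (a joint): How far the other, already fitted knob is pressed down, m: 0 at rest, 0.008 at its stop; same spring.
- fitted_top (a point): Middle of the top of the other, fitted knob (same shape as the loose one, 59 mm above the hob's top), at the other knob place. Leave it alone.
- hob: The fixed display hob with two burners: origin at the centre of its underside on the bench, 460 mm along its x by 320 mm along y, steel top 70 mm up. The two knob places are at x = -170 mm, y = +75 and -75 mm. Steel pan supports from x = -70 to +210 mm rise to 102 mm.
- jar_center (a point): Glass jar with a wooden lid, 84 mm across, 130 mm tall, loose; this is its centre. Bystander.
- carton_center (a point): Plain cardboard carton 100 x 80 x 120 mm tall, loose; this is its centre. Bystander.
- bowls_center (a point): Two white bowls, one in the other, 150 mm across, 75 mm tall in all, loose, moving as one; the point is on their axis 30 mm above the bench. Bystander.
Not all that is in view belongs to the job. Leave any turquoise look-alike of the part that bears knob_grip alone.

How it is judged:
By the outcome, as a careful person would: the job done as asked, in the order asked, and still so for the second after the job is handed in, while the arm keeps its last pose, push and grip.
It also fails if it takes over 38 s, if anything falls off the work surface, if the arm or the gripper's body presses on something with over 40 N, if the wrist force passes 120 N, or if a joint passes its speed limit or range.

ROBOT

A 7-joint arm with a two-finger parallel gripper is mounted at the origin on the work surface. World frame = base frame: x ahead of the robot, y to its left, z up, the work surface at z = 0. Lengths are in m, angles in rad, forces in N, time in s.
With the tool pointing down it reaches from about 0.425 to 0.875 m from the base axis. Payload 9.9 kg.
Tool frame: the origin (TCP) lies on the centre line of the jaws, within the pads' length; the fingertips stand 11 mm ahead of it and the grasp point (between the pads) lies 8 mm behind it; z points along the fingers, y is the direction in which the jaws open and shut (so a half turn about z gives the same grasp; the last joint's range is limited). The gripper opens to 85 mm and grips with 20 to 120 N. Pads are 22 mm wide; open, the fingers measure 114 mm over their backs; the gripper's body (76 mm by 85 mm) begins 54 mm behind the grasp point. The pads swing forward as they close: fully open they stand 13 mm farther back than shut.
Start: joints at [1.226, 0.576, 0.025, 1.437, -0.015, 1.129, -0.057], TCP at [0.174, -0.652, 0.242] pointing down, gripper open.
Joint ranges: [-2.76, 2.76], [-0.34, 2.15], [-1.52, 1.57], [0.19, 2.46], [-1.09, 4.23], [0.17, 1.99], [-2.82, 2.82]. Speed limits (rad/s): [2.22, 2.22, 3.01, 3.01, 3.14, 3.14, 3.14].

INTERFACE

Orientations are given as a unit quaternion [w, x, y, z].
In Python, from station import manip gives the robot as it stands. Calls block until the motion is done:
- manip.move_ptp(position, orientation): joint-space move of the TCP to a pose.
- manip.line_to(position, orientation=None, max_speed=0.15, guard=None): straight line of the TCP; orientation=None keeps the orientation; max_speed is the mean speed in m/s. With guard (N) it stops when the force on the tool has changed by that much, and returns True; else False.
- manip.goto_joints(angles): joint-space move.
- manip.open() and manip.close_gripper(force=None): open the fingers fully, or close them until they stop; force is the grip in N (None keeps the last).
- manip.pause(seconds).
- manip.solve_ik(position, orientation): joint angles nearest the present ones, or None.
- manip.state(): the state.
- manip.get_image(name): name is "scene" or "top" or "wrist"; returns (picture, depth): 384x512x3 uint8, red, green, blue; 384x512 float32, m along the optical axis (not along the pixel's ray), 0 where there is no reading.
- manip.camera_model(name): a dict with "fx", "fy", "cx", "cy" (pixels), "rvec" (rotation vector, rad) and "tvec" (3), from world to camera coordinates, as OpenCV has them; the wrist camera has in their place "hand_eye" (4x4, takes a point from camera to tool coordinates, whose origin is the TCP and whose axes are the flange's). Camera axes: x right, y down, z forward; pixel columns grow to the right and rows downward; lengths in m; the calibration is good to about 2 mm. The wrist camera is an equidistant fisheye: a pixel r from the principal point sees the ray r / f radians off the axis. A picture is of the moment at which its call begins: read the wrist's pose just before it. camera_model takes no time and is no camera call.
A pose or a line that the arm cannot do raises manip.Unreachable and nothing moves.
- manip.hand_in(): hands the job in, once; it reports no verdict.
The state is a dict: "time": time; "q": joint angles; "joint_velocities": joint speeds; "effort": joint torques, N m; "eef_pos": TCP position; "tool_rot": TCP orientation; "force": force on the tool from outside, world axes, zero at the start; "torque": the same for the moment, N m; "grip_width": finger opening in m.
Only numpy, scipy, OpenCV 4.12 (cv2) and the standard library are available. Lean on these libraries where they do the work, as an engineer would, in place of code of your own. Each camera call takes 0.05 s, during which the arm holds its last target.

## Working session

There is one attempt and no reset: what is moved stays moved. The work goes in short steps, each a Python script; the robot and the scene stay as the last script left them, time stands still between calls to the robot, and variables do not carry over. Pictures are saved under pics/ and viewed, and the job is handed in when it is done.

```bash
ls; mkdir -p pics
python3 - <<'E'
from station import manip
import cv2,numpy as np
for n in("scene","top","wrist"):
    s=manip.state()
    p,d=manip.get_image(n)
    cv2.imwrite(f"pics/a_{n}.png",p[:,:,::-1]); np.savez(f"a_{n}.npz",p=p,d=d,pos=s["eef_pos"],rot=s["tool_rot"])
    print(n,manip.camera_model(n))
print(s)
E
```

```text
pics
scene {'fx': 479.9902237028751, 'fy': 479.9902237028751, 'cx': 251.8191299020049, 'cy': 194.3173438385127, 'rvec': array([ 2.05894027,  1.71443524, -0.49431835]), 'tvec': array([-0.09818722, -0.40548099,  2.05592845])}
top {'fx': 429.39480188808596, 'fy': 429.39480188808596, 'cx': 256.3047074569932, 'cy': 185.89148794315554, 'rvec': array([ 2.09303371, -2.11994248,  0.22695998]), 'tvec': array([0.01113689, 0.57824703, 1.33635683])}
wrist {'fx': 297.3186396354542, 'fy': 297.3186396354542, 'cx': 254.66015671139112, 'cy': 193.05346712835237, 'hand_eye': array([[-1.52919254e-03, -9.47128324e-01, -3.20851365e-01,
         8.19778356e-02],
       [ 9.99998705e-01, -1.28759719e-03, -9.65153406e-04,
         4.84269598e-04],
       [ 5.00996811e-04, -3.20852426e-01,  9.47129067e-01,
        -1.31885797e-01],
       [ 0.00000000e+00,  0.00000000e+00,  0.00000000e+00,
         1.00000000e+00]])}
{'time': 0.1, 'q': array([ 1.22617802,  0.57643158,  0.02484421,  1.43781223, -0.01500914,
        1.12896913, -0.05649837]), 'joint_velocities': array([-0.00105309, -0.00070931, -0.00026396, -0.0028703 ,  0.00070115,
        0.00104181, -0.00042539]), 'effort': array([ 6.44472093e-03, -7.67306471e+01,  2.25822173e+00, -2.86608177e+01,
        1.58878556e-02,  8.61461973e-03,  4.47185073e-05]), 'eef_pos': array([ 0.17398031, -0.65180728,  0.24154401]), 'tool_rot': array([-7.07077204e-04,  9.91506369e-01,  1.30056162e-01, -1.24305538e-04]), 'force': array([ 0.73957531, -0.04965922, -0.73387505]), 'torque': array([-0.06201242, -0.0313023 ,  0.0273102 ]), 'grip_width': 0.08553330034911165}
```

View pics/a_scene.png

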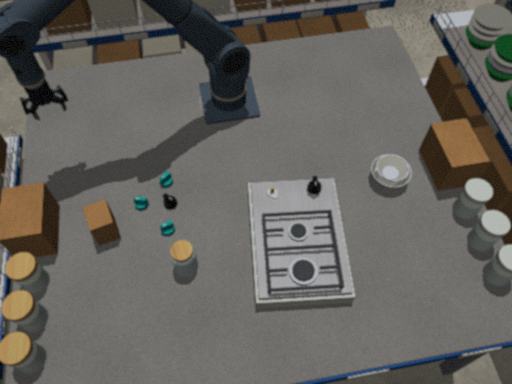

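View pics/a_top.png

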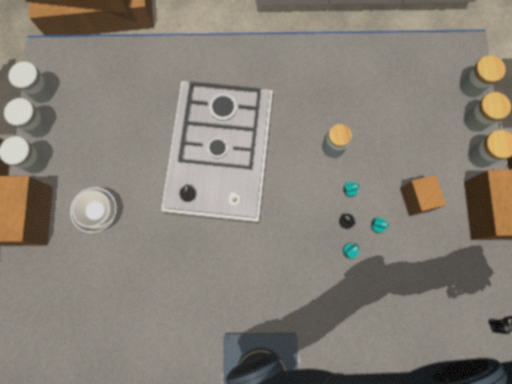

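View pics/a_wrist.png

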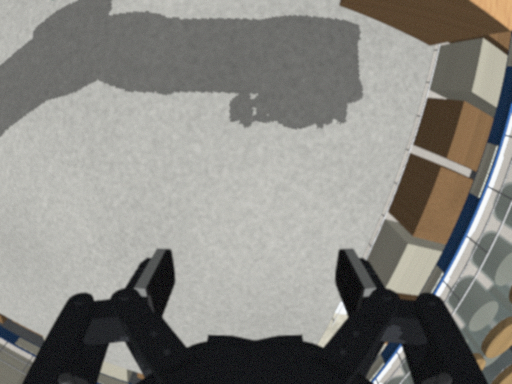

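The scene view shows the loose black knob at (169,202), turquoise look-alikes at (166,180), (141,203) and (167,228), the bare shaft at (272,191) and the fitted knob at (314,186). In the top view the loose knob is at (347,221), the shaft at (234,199) and the fitted knob at (187,193). The black knob on the bench is the one meant, because the others are turquoise or already on the hob. An enlarged crop and rough triangulation come next.

```bash
cat > h.py <<'E'
import numpy as np,cv2
from scipy.spatial.transform import Rotation as R
from station import manip
def Rq(q): return R.from_quat([q[1],q[2],q[3],q[0]])
def ray(name,u,v,pos=None,rot=None):
    c=manip.camera_model(name)
    if name!="wrist":
        M=R.from_rotvec(c["rvec"]).as_matrix(); o=-M.T@c["tvec"]
        d=M.T@np.array([(u-c["cx"])/c["fx"],(v-c["cy"])/c["fy"],1.])
        return o,d/np.linalg.norm(d)
    x=(u-c["cx"])/c["fx"];y=(v-c["cy"])/c["fy"];r=np.hypot(x,y)+1e-12
    d=np.array([np.sin(r)*x/r,np.sin(r)*y/r,np.cos(r)])
    H=c["hand_eye"];W=Rq(rot)
    return np.array(pos)+W.apply(H[:3,3]),W.apply(H[:3,:3]@d)
def proj(P,pos,rot):
    c=manip.camera_model("wrist");H=c["hand_eye"]
    p=Rq(rot).inv().apply(np.array(P)-pos); p=H[:3,:3].T@(p-H[:3,3])
    th=np.arctan2(np.hypot(p[0],p[1]),p[2]);n=np.hypot(p[0],p[1])
    return c["cx"]+c["fx"]*th*p[0]/n,c["cy"]+c["fy"]*th*p[1]/n
def onplane(r,z): o,d=r; return o+d*(z-o[2])/d[2]
def tri(rays):
    A=np.zeros((3,3));b=np.zeros(3)
    for o,d in rays:
        P=np.eye(3)-np.outer(d,d);A+=P;b+=P@o
    X=np.linalg.solve(A,b)
    return X,[np.linalg.norm((np.eye(3)-np.outer(d,d))@(X-o)) for o,d in rays]
def down(yaw): # tool z down, tool y (jaw dir) : tool x axis at angle yaw in world
    q=(R.from_euler('z',yaw)*R.from_euler('x',np.pi)).as_quat(); return [q[3],q[0],q[1],q[2]]
def snap(name,fn):
    s=manip.state();p,d=manip.get_image(name)
    cv2.imwrite(f"pics/{fn}.png",p[:,:,::-1]);np.savez(f"{fn}.npz",p=p,d=d,pos=s["eef_pos"],rot=s["tool_rot"])
    return p,d,s
E
python3 - <<'E'
from h import *
out=[]
for n,c in(("scene",(169,202)),("top",(347,221))):
    p=np.load(f"a_{n}.npz")["p"]
    x,y=c; cr=p[y-50:y+50,x-50:x+50]; out.append(cv2.resize(cr,(400,400),interpolation=cv2.INTER_CUBIC))
cv2.imwrite("pics/crop1.png",np.hstack(out)[:,:,::-1])
for nm,a,b in(("loose",(169,202),(347,221)),("shaft",(272,191),(234,199)),("fitted",(314,186),(187,193))):
    print(nm,tri([ray("scene",*a),ray("top",*b)]))
for nm,b,z in(("jar",(340,133),.13),("carton",(426,192),.12),("t1",(351,188),.046),("t2",(380,225),.046),("t3",(351,250),.046),
  ("c",(185,83),.07),("c",(271,91),.07),("c",(164,208),.07),("c",(257,217),.07)):
    print(nm,onplane(ray("top",*b),z))
E
```

```text
loose (array([ 0.46702489, -0.29733809,  0.00615635]), [np.float64(0.0004656881085343855), np.float64(0.00046568810853430445)])
shaft (array([0.53317533, 0.07631935, 0.07738462]), [np.float64(0.0006149654057275655), np.float64(0.0006149654057276419)])
fitted (array([0.55108747, 0.22453871, 0.09545863]), [np.float64(0.0007929216354801053), np.float64(0.0007929216354800814)])
jar [ 0.73240189 -0.26473421  0.13      ]
carton [ 0.53942086 -0.52347748  0.12      ]
t1 [ 0.57083461 -0.30793002  0.046     ]
t2 [ 0.44743193 -0.39425439  0.046     ]
t3 [ 0.368598   -0.29584184  0.046     ]
c [0.94052179 0.24331575 0.07      ]
c [ 0.90699204 -0.05042322  0.07      ]
c [0.50804734 0.30064601 0.07      ]
c [0.47512016 0.0027955  0.07      ]
```

View pics/crop1.png

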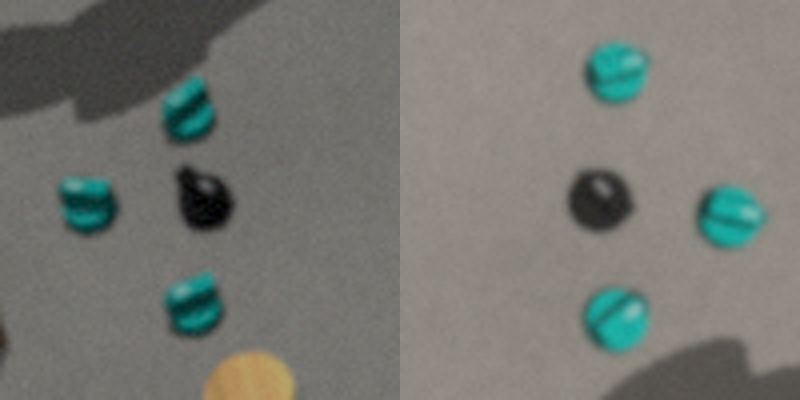

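The crop confirms it: the black knob is the only non-turquoise loose one, with the look-alikes about 80–100 mm away. I'll take wrist views from two places.

```bash
python3 - <<'E'
from h import *
manip.move_ptp([0.467,-0.275,0.21],down(1.0)); snap("wrist","b1")
manip.line_to([0.50,-0.33,0.19],max_speed=.2); manip.pause(.2);p,d,s=snap("wrist","b2"); print(s["time"],s["eef_pos"],s["q"],s["force"])
E
python3 - <<'E'
import cv2,numpy as np
cv2.imwrite("pics/b12.png",cv2.resize(np.hstack([cv2.imread("pics/b1.png"),cv2.imread("pics/b2.png")]),(800,300)))
E
```

```text
2.625 [ 0.49985681 -0.32949463  0.19040053] [ 0.65482952  0.51561732 -0.23187976  1.71105553  0.14161715  0.93103776
 -0.20296398] [0.25353343 0.47726222 0.0730309 ]
```

View pics/b1.png

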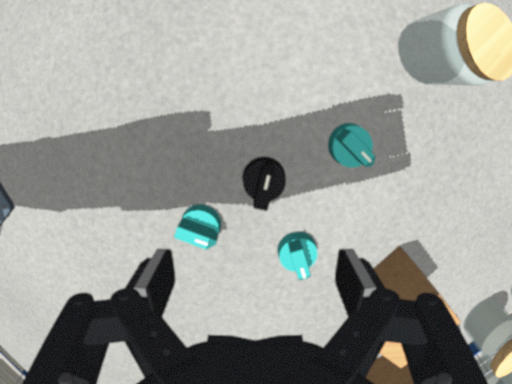

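View pics/b2.png

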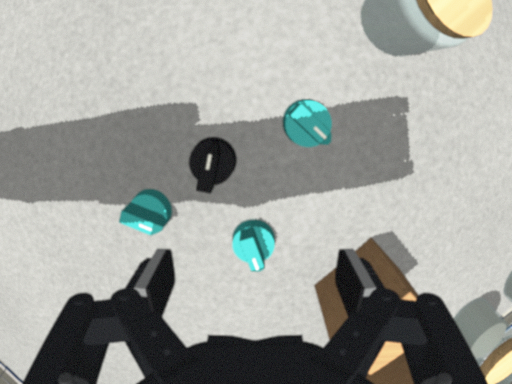

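The black knob is at (264,180) in the first view and (212,162) in the second, with its nose pointing down-image at (261,205) and (205,188). Enlarging and segmenting.

Run:
```python
from h import *
out=[];pts={}
for f,(x,y) in(("b1",(264,183)),("b2",(212,165))):
    z=np.load(f+".npz");p=z["p"];cr=p[y-32:y+32,x-32:x+32]
    out.append(cv2.resize(cr,(400,400),interpolation=cv2.INTER_NEAREST))
    g=p.max(2).astype(int)
    m=np.zeros(g.shape,np.uint8);m[y-32:y+32,x-32:x+32]=(g[y-32:y+32,x-32:x+32]<55)
    # white line: bright pixels within the convex hull
    n,l,st,c=cv2.connectedComponentsWithStats(m);i=1+np.argmax(st[1:,4]);mm=(l==i).astype(np.uint8)
    ct=max(cv2.findContours(mm,0,1)[0],key=cv2.contourArea);h=np.zeros_like(mm);cv2.fillConvexPoly(h,cv2.convexHull(ct),1)
    h=cv2.erode(h,np.ones((5,5)))
    w=((g>110)&(h>0)).astype(np.uint8);yy,xx=np.nonzero(w)
    P=np.array([onplane(ray("wrist",a,b,z["pos"],z["rot"]),.046)[:2] for a,b in zip(xx,yy)])
    wt=(g[yy,xx]-100.)
    ctr=(P*wt[:,None]).sum(0)/wt.sum();ev,E=np.linalg.eigh(np.cov(P.T,aweights=wt))
    px=((xx*wt).sum()/wt.sum(),(yy*wt).sum()/wt.sum());pts[f]=px
    t=(P-ctr)@E[:,1]
    print(f,st[i],c[i],"line ctr",ctr,"px",px,"dir",np.degrees(np.arctan2(E[1,1],E[0,1])),"len",np.ptp(t),np.ptp((P-ctr)@E[:,0]))
    # depth at line
    d=z["d"];print("depth",d[int(px[1]),int(px[0])], "far tip")
    # base circle: outline on bench plane / skirt top
    H=np.array([onplane(ray("wrist",a,b,z["pos"],z["rot"]),.018)[:2] for a,b in ct[:,0]+0.0]);
    print("outline centre min-circle",cv2.minEnclosingCircle(H.astype(np.float32)))
    np.save(f+"_ct.npy",ct)
zz=[np.load(f+".npz") for f in pts]
print(tri([ray("wrist",*pts[f],z["pos"],z["rot"]) for f,z in zip(pts,zz)]))
cv2.imwrite("pics/crop2.png",np.hstack(out)[:,:,::-1])
```

```text
b1 [ 243  157   42   52 1472] [263.2486413  180.31182065] line ctr [ 0.47316096 -0.28839063] px (np.float64(266.52947396246367), np.float64(182.01480306634946)) dir -135.08624834217295 len 0.0159025474349776 0.004118810406711307
depth 0.30806303 far tip
outline centre min-circle ((0.466539204120636, -0.2956656217575073), 0.030588168650865555)
b2 [ 190  138   46   54 1686] [212.0480427  162.47568209] line ctr [ 0.47322764 -0.28823686] px (np.float64(208.2645104120514), np.float64(161.4585733274258)) dir -135.50492808637918 len 0.015338169113741872 0.004330666139958927
depth 0.27877697 far tip
outline centre min-circle ((0.4655367136001587, -0.29600590467453003), 0.030719203874468803)
(array([ 0.47327386, -0.28823518,  0.04636043]), [np.float64(6.998865807682808e-05), np.float64(6.998865807684483e-05)])
```

View pics/crop2.png

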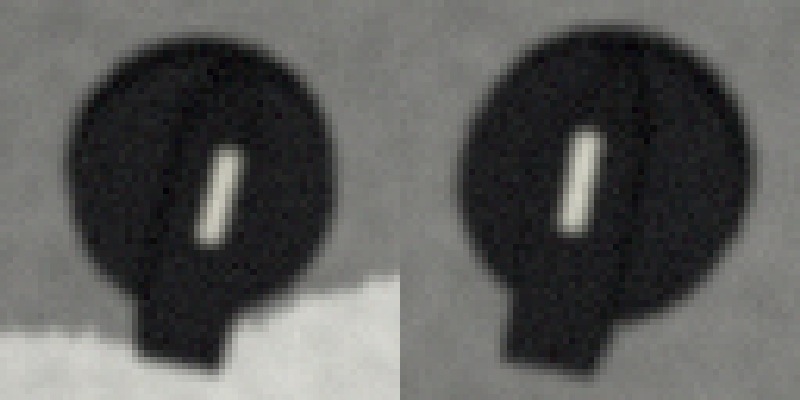

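Run:
```python
from h import *
z1,z2=np.load("b1.npz"),np.load("b2.npz")
r1=ray("wrist",259.9,208.6,z1["pos"],z1["rot"]);r2=ray("wrist",203.7,191.7,z2["pos"],z2["rot"])
X,e=tri([r1,r2]);print("nose",X,e,onplane(r1,.046),onplane(r2,.046))
L=np.array([.4732,-.2882]);u=np.array([np.cos(np.radians(-135.3)),np.sin(np.radians(-135.3))])
n=(onplane(r1,.046)+onplane(r2,.046))[:2]/2
print("along",(n-L)@u,"across",(n-L)@[-u[1],u[0]],"axis",L+u*((n-L)@u-.025))
# skirt: bottom-of-outline arc away from nose, on both planes
for f,z in(("b1",z1),("b2",z2)):
    ct=np.load(f+"_ct.npy")[:,0].astype(float)
    for h in(0,.018):
        H=np.array([onplane(ray("wrist",a,b,z["pos"],z["rot"]),h)[:2] for a,b in ct])
        axis=L+u*((n-L)@u-.025)
        D=(H-axis)
        along=D@u; across=D@[-u[1],u[0]]
        print(f,h,"along min",along.min(),"across",across.min(),across.max())
q=manip.state()
```

```text
nose [ 0.45028315 -0.31141503  0.04126   ] [np.float64(0.00019697065605655585), np.float64(0.0001969706560566379)] [ 0.45139148 -0.30963917  0.046     ] [ 0.45169807 -0.31068271  0.046     ]
along 0.030839728550900655 across 0.00037765133206543906 axis [ 0.46904912 -0.29230763]
b1 0 along min -0.022422200437304703 across -0.024677763949069127 0.02610245784364107
b1 0.018 along min -0.025942012742909307 across -0.02500532322329649 0.023100874484529292
b2 0 along min -0.02246782379134859 across -0.02610638324077518 0.02477136086023901
b2 0.018 along min -0.025433132791232323 across -0.022973009532880007 0.025063240220314663
```

The line's centre is 31 mm from the protruding end. That end is therefore the blunt one (flat end, 23 mm from the axis), and the nose points the way of the line, about +45°. Before picking up I'll look closer from straight above, and also at the shaft for the tab's direction.

Run:
```python
from h import *
k=np.array([.4677,-.2937]);yaw=np.radians(44.7);u=np.array([np.cos(yaw),np.sin(yaw)])
manip.move_ptp([*(k-.082*u),.11],down(yaw)); manip.pause(.2); snap("wrist","c1")
s=np.array([.533,.0765])
manip.line_to([*(k-.082*u),.22],max_speed=.3)
manip.move_ptp([*(s+[.03,-.02]),.26],down(np.radians(60))); manip.pause(.2); snap("wrist","c2")
manip.line_to([*(s+[-.04,-.04]),.22],max_speed=.2); manip.pause(.2); p,d,st=snap("wrist","c3"); print(st["time"],st["q"],proj([.533,.0765,.098],st["eef_pos"],st["tool_rot"]))
```

```text
6.625 [ 0.09709062  0.34819604 -0.35983531  1.92353374  0.15436295  0.89484867
 -0.86301771] (np.float64(270.94439025736824), np.float64(129.14273150929978))
```

View pics/c1.png

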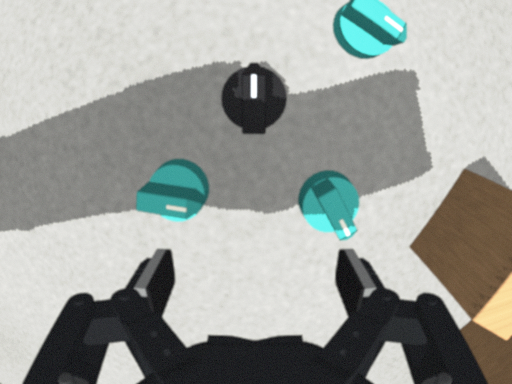

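View pics/c2.png

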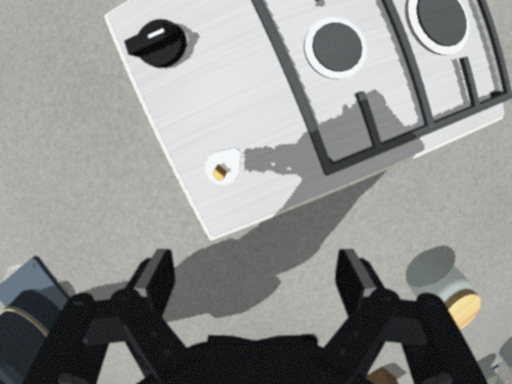

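View pics/c3.png

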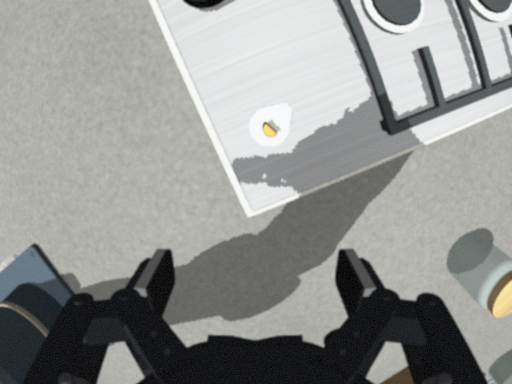

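In c1 the knob is at (254,97) with its nose and line up-image. In c2/c3 the shaft is at (220,173) and (270,129), and the tab points up-right in the image.

Run:
```python
from h import *
o=[]
for f,(x,y),r in(("c1",(254,97),40),("c2",(222,165),25),("c3",(270,125),25)):
    p=np.load(f+".npz")["p"];o.append(cv2.resize(p[y-r:y+r,x-r:x+r],(400,400),interpolation=cv2.INTER_NEAREST))
o=np.hstack(o);cv2.imwrite("pics/crop3.png",o[:,:800,::-1]);cv2.imwrite("pics/crop4.png",o[:,400:,::-1])
```

```text
(no output)
```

View pics/crop3.png

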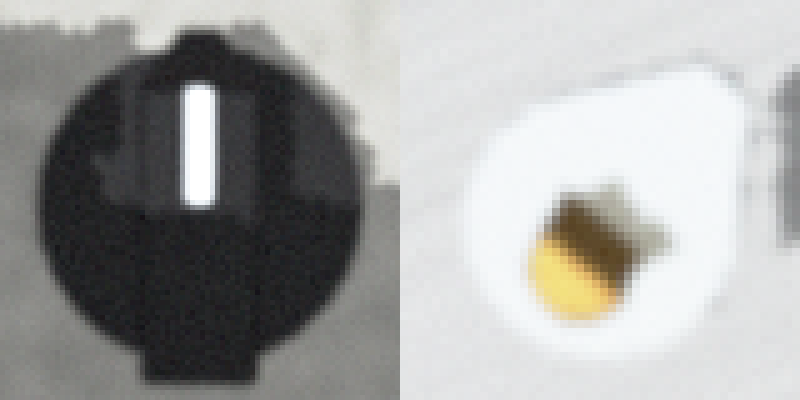

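View pics/crop4.png

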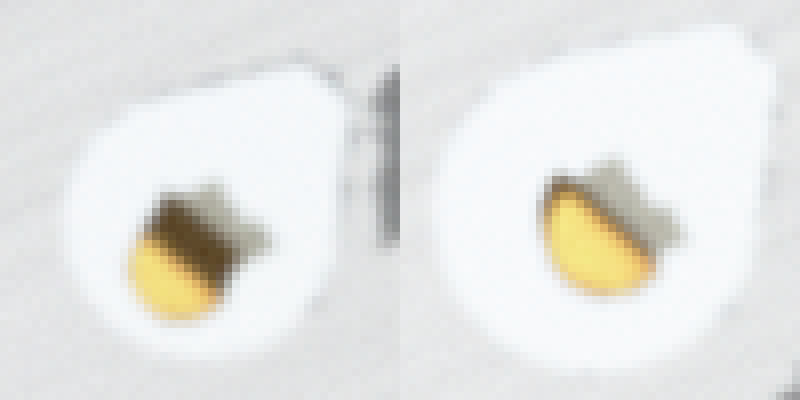

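Shaft flat/tab direction is roughly 22°. Two closer views over the shaft, at that yaw.

Run:
```python
from h import *
s=np.array([.533,.0765]);yaw=np.radians(22);u=np.array([np.cos(yaw),np.sin(yaw)])
manip.move_ptp([*(s-.074*u),.17],down(yaw)); manip.pause(.2); p,d,st=snap("wrist","d1");print(st["eef_pos"])
manip.line_to([*(s-.03*u),.19],max_speed=.2); manip.pause(.2); p,d,st=snap("wrist","d2"); print(st["time"],st["q"],st["eef_pos"],st["force"])
o=[]
for f in("d1","d2"):
    z=np.load(f+".npz");x,y=map(round,proj([*s,.098],z["pos"],z["rot"]));print(f,x,y)
    p=z["p"];o.append(cv2.resize(p[y-32:y+32,x-32:x+32],(400,400),interpolation=cv2.INTER_NEAREST))
cv2.imwrite("pics/crop5.png",np.hstack(o)[:,:,::-1])
# knob from c1
z=np.load("c1.npz")
for n,(a,b) in dict(nose=(200,30),blunt=(200,383),l0=(199,82),l1=(199,209),L=(40,205),Rr=(362,205)).items():
    X=ray("wrist",254-40+a/5-.5,97-40+b/5-.5,z["pos"],z["rot"])
    print(n,onplane(X,.046)[:2],onplane(X,.018)[:2],onplane(X,.0)[:2])
```

```text
[0.46502959 0.04868095 0.17042321]
8.1833 [-0.07680696  0.39389438 -0.19897914  1.93677308  0.10395789  0.82174568
 -1.51896936] [0.50436843 0.06477679 0.18971708] [ 0.58388206  0.22846324 -0.25526276]
d1 254 108
d2 254 162
nose [ 0.48464079 -0.27766254] [ 0.48686088 -0.27537596] [ 0.48828807 -0.27390601]
blunt [ 0.45126785 -0.31066373] [ 0.44873781 -0.31307435] [ 0.44711136 -0.31462404]
l0 [ 0.47961272 -0.2824555 ] [ 0.48111714 -0.28085112] [ 0.48208426 -0.27981973]
l1 [ 0.46764095 -0.29429509] [ 0.46744137 -0.2943759 ] [ 0.46731306 -0.29442784]
L [ 0.45359602 -0.27898546] [ 0.45139736 -0.27688717] [ 0.44998393 -0.27553827]
Rr [ 0.48314516 -0.30888328] [ 0.48515237 -0.31104049] [ 0.48644271 -0.31242726]
```

View pics/crop5.png

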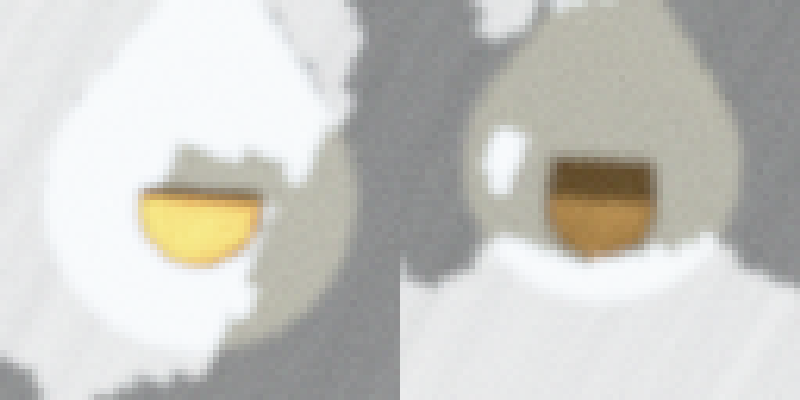

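Run:
```python
from h import *
s=np.array([.533,.0765])
Z={f:np.load(f+".npz") for f in("c1","d1","d2")}
def px(f,a,b):
    o={"d1":(254,108),"d2":(254,162)}[f]; return o[0]-32+a/6.25-.5,o[1]-32+b/6.25-.5
def rr(f,a,b): return ray("wrist",*px(f,a,b),Z[f]["pos"],Z[f]["rot"])
for n,A,B in(("flatL",(139,194),(148,197)),("flatR",(265,194),(256,197)),("flatM",(202,194),(202,197)),("round",(201,266),(194,255))):
    print(n,tri([rr("d1",*A),rr("d2",*B)]),onplane(rr("d1",*A),.098)[:2],onplane(rr("d2",*B),.098)[:2])
# mask-based
for f in("d1","d2"):
    p=Z[f]["p"].astype(int);x,y=(254,108) if f=="d1" else (254,162)
    sat=(p[...,0]-p[...,2])
    w=np.zeros(sat.shape,np.uint8);w[y-20:y+20,x-20:x+20]=sat[y-20:y+20,x-20:x+20]>50
    ct=max(cv2.findContours(w,0,1)[0],key=cv2.contourArea);print(f,cv2.boundingRect(ct),cv2.minAreaRect(ct))
    # tab direction: depth of shaft & plate
    d=Z[f]["d"];print("depth min near",d[y-12:y+12,x-12:x+12].min())
# white plate outline in d1: tab tip
p=Z["d1"]["p"]
cv2.imwrite("pics/d1c.png",cv2.resize(p[20:160,180:330],(750,700))[:600,:,::-1])
# flat edge angle, subpixel: per column, row of the vertical transition dark->yellow
for f in("d1","d2"):
    p=Z[f]["p"].astype(float);rows=[];x0,y0=(254,108) if f=="d1" else (254,162)
    y0=y0-32+31
    for x in range(x0-7,x0+8 ):
        col=p[y0-4:y0+5,x,0];g=np.diff(col);k=np.argmax(g);rows.append((x,y0-4+k+.5))
        if 0<k<len(g)-1:
            a,b,c=g[k-1:k+2];rows[-1]=(x,y0-4+k+.5+(a-c)/(2*(a-2*b+c)))
    W=np.array([onplane(ray("wrist",*r,Z[f]["pos"],Z[f]["rot"]),.098)[:2] for r in rows])
    c,E=np.linalg.eigh(np.cov(W.T));v=E[:,1];print(f,np.round([r[1] for r in rows],2),"flat dir",np.degrees(np.arctan2(v[1],v[0])),W.mean(0))
# pad symmetry check
print(proj(Z["d1"]["pos"]+Rq(Z["d1"]["rot"]).apply([0,0,0]),Z["d1"]["pos"],Z["d1"]["rot"]),proj(Z["d1"]["pos"]+Rq(Z["d1"]["rot"]).apply([0,0.0425,0]),Z["d1"]["pos"],Z["d1"]["rot"]))
print(Rq(Z["d1"]["rot"]).apply([1,0,0]),Rq(Z["d1"]["rot"]).apply([0,0,1]))
```

```text
flatL (array([0.53166592, 0.08336683, 0.09866838]), [np.float64(4.057448191480693e-05), np.float64(4.057448191477564e-05)]) [0.53165134 0.08334351] [0.53150292 0.08336886]
flatR (array([0.53669449, 0.07090548, 0.0987895 ]), [np.float64(0.00023218988663739615), np.float64(0.00023218988663741957)]) [0.53676007 0.07065565] [0.53645798 0.07103821]
flatM (array([0.53415507, 0.07712363, 0.09862368]), [np.float64(0.00013658667586198545), np.float64(0.00013658667586196585)]) [0.53418515 0.07699055] [0.53397409 0.07720032]
round (array([0.52640961, 0.07461981, 0.09570419]), [np.float64(0.0005889208538552056), np.float64(0.0005889208538551075)]) [0.52677602 0.07412378] [0.5267556 0.0753742]
d1 (244, 107, 20, 11) ((253.5, 112.0), (10.0, 19.0), 90.0)
depth min near 0.0
d2 (246, 156, 17, 15) ((253.86636352539062, 163.33663940429688), (16.11960220336914, 13.83101749420166), 5.710593223571777)
depth min near 0.0
d1 [106.97 106.95 107.11 107.22 107.2  107.3  107.33 107.44 107.52 107.56
 107.55 107.62 107.63 107.72 107.81] flat dir 108.52570250758185 [0.53368916 0.07665883]
d2 [161.19 160.78 161.26 161.41 161.13 161.41 161.59 162.1  161.52 161.45
 161.64 161.7  161.61 161.71 161.59] flat dir 109.18288171448131 [0.53369584 0.07693904]
(np.float64(254.27362354338317), np.float64(261.22186620407103)) (np.float64(334.45077379482836), np.float64(259.5089654694423))
[0.92685297 0.37542298 0.00107629] [ 1.04963885e-03  2.75510926e-04 -9.99999411e-01]
```

View pics/d1c.png

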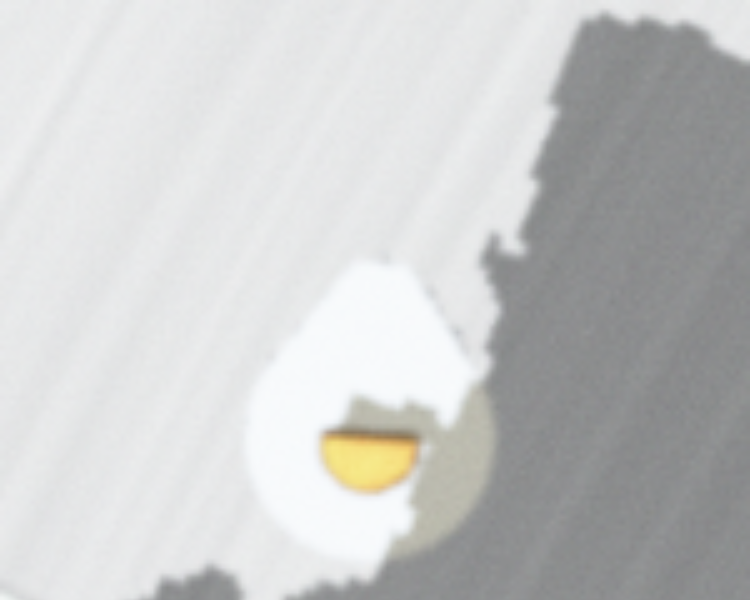

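The flat normal is 18.8° and the tab tip's bearing is 18.9°, so they agree. The shaft axis is about (0.5331, 0.0765), and the tip triangulates to 0.0987 m. Now the grasp.

Run:
```python
from h import *
k=np.array([.4673,-.2946]);yaw=np.radians(44.7)
manip.line_to([.5044,.0648,.22],max_speed=.3)
manip.move_ptp([*k,.13],down(yaw))
g=manip.line_to([*k,.0345],max_speed=.08,guard=6); manip.pause(.1);s=manip.state();print("guard",g,s["eef_pos"],s["force"])
snap("wrist","e0")
if not g:
    manip.close_gripper(80); s=manip.state();print(s["grip_width"],s["eef_pos"],s["force"],s["time"])
    snap("wrist","e1")
```

```text
guard False [ 0.46756117 -0.29475166  0.0349892 ] [ 0.42207693 -0.00054487  0.05887431]
0.014250435639895061 [ 0.46742131 -0.29466772  0.03473619] [-0.19800821  0.98855707  4.4649287 ] 12.0167
```

View pics/e0.png

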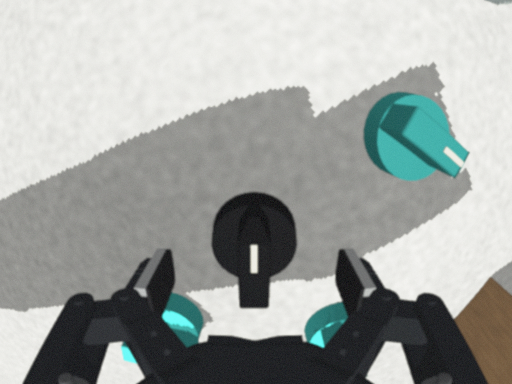

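View pics/e1.png

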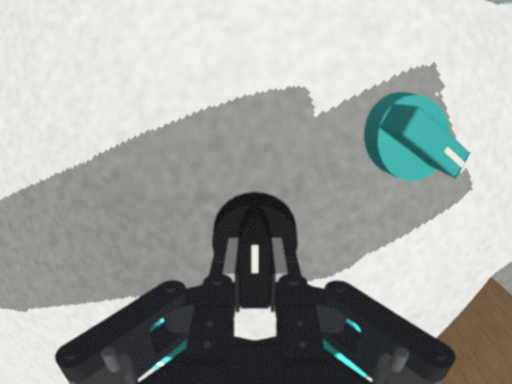

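Gripped (width 14.3 mm), with the bar between the pads and the line visible at (255,259). I'll measure the line's pixel shift to calibrate the lateral camera offset, then lift.

Run:
```python
from h import *
manip.line_to([.4674,-.2947,.18],max_speed=.2);manip.pause(.15)
p,d,s=snap("wrist","e2");print(s["time"],s["grip_width"],s["force"],s["eef_pos"])
for f in("c1","e0","e1","e2"):
    z=np.load(f+".npz");p=z["p"];g=p.min(2).astype(float)
    (x,y)=(253,93) if f=="c1" else (255,258)
    sub=g[y-22:y+22,x-8:x+9]
    w=(sub>120).astype(np.uint8);n,l,st,c=cv2.connectedComponentsWithStats(w)
    i=l[22,8]; i=i if i else 1+np.argmax(st[1:,4])
    m=cv2.dilate((l==i).astype(np.uint8),np.ones((3,3)));ww=m*np.clip(sub-40,0,None)
    yy,xx=np.mgrid[0:44,0:17];cx=x-8+(xx*ww).sum()/ww.sum();cy=y-22+(yy*ww).sum()/ww.sum()
    cov=np.cov(np.vstack([xx.ravel(),yy.ravel()]),aweights=ww.ravel())
    print(f,"line px",cx,cy,st[i],"slope dx/dy",cov[0,1]/cov[1,1],end=" ")
    zt=.046 if f!="e2" else .046+s["eef_pos"][2]-.0347
    X=onplane(ray("wrist",cx,cy,z["pos"],z["rot"]),zt);t=Rq(z["rot"]).inv().apply(X-z["pos"]);print("tool xyz of line",t, X)
z=np.load("e2.npz");cv2.imwrite("pics/e2c.png",cv2.resize(z["p"][180:330,180:330],(600,600))[:,:,::-1])
```

```text
13.0917 0.014393689090680308 [ 0.78349567  0.12111536 -0.73648687] [ 0.46674873 -0.29436237  0.17862175]
c1 line px 253.35225215029425 85.69083861475781 [  5   3   8  25 179] slope dx/dy -0.0007595335605828748 tool xyz of line [ 0.08866395 -0.0008462   0.06483839] [ 0.47334176 -0.28827359  0.046     ]
e0 line px 253.64362370432414 258.43000732907547 [  3   9   8  28 221] slope dx/dy 0.0021913350517330952 tool xyz of line [ 0.00834173 -0.00059131 -0.01100925] [ 0.47306628 -0.2884593   0.046     ]
e1 line px 254.47134054781753 258.61831408895563 [  4   9   8  29 223] slope dx/dy -0.0006387192573374587 tool xyz of line [ 0.00839109 -0.00020036 -0.01126328] [ 0.47324148 -0.28862088  0.046     ]
e2 line px 254.55072231568266 258.4583834014259 [  4   9   8  29 221] slope dx/dy 0.0022398157109383703 tool xyz of line [ 0.00850555 -0.00016275 -0.01130536] [ 0.47270382 -0.28827723  0.18992175]
```

View pics/e2c.png

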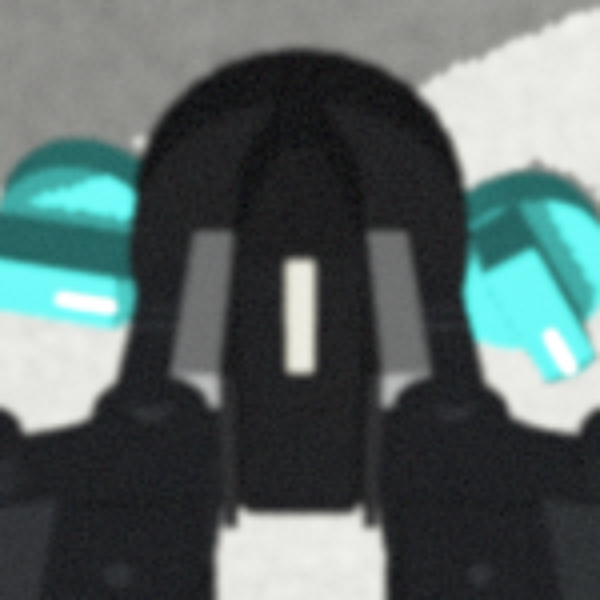

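Run:
```python
from h import *
yaw=np.radians(18.8);u=np.array([np.cos(yaw),np.sin(yaw)])
t=np.array([.5331,.0765])+.0002*u
manip.line_to([.4674,-.2947,.22],max_speed=.3)
manip.move_ptp([*t,.165],down(yaw));manip.pause(.3)
s=manip.state();print(s["time"],s["eef_pos"]-[*t,.165],Rq(s["tool_rot"]).apply([1,0,0]),s["force"])
snap("wrist","f0");snap("scene","f0s")
g=manip.line_to([*t,.138],max_speed=.06,guard=5);print(g)
g=manip.line_to([*t,.124],max_speed=.02,guard=4);manip.pause(.1)
s=manip.state();print(g,s["time"],s["eef_pos"]-[*t,0],s["force"],s["torque"],s["grip_width"])
```

```text
15.1417 [ 1.47346011e-04 -7.42306883e-04  8.19398740e-05] [9.47021017e-01 3.21171562e-01 1.42457847e-04] [ 0.24811022  0.68820558 -0.8202663 ]
False
False 16.7917 [-1.96626552e-04  3.25172057e-06  1.23981169e-01] [-0.85933743  1.08735492 -1.94724341] [ 0.06912324  0.29446285 -0.01202696] 0.014594709976519613
```

View pics/f0.png

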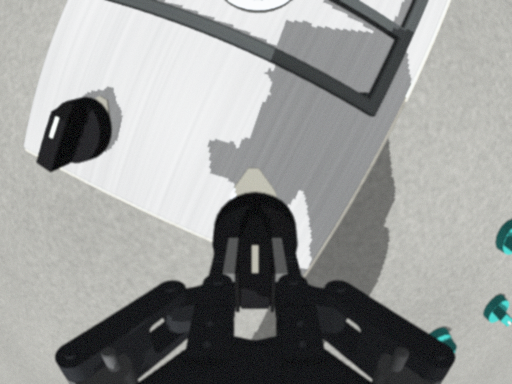

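The tab is in line with the nose, and the knob has gone about 9 mm down over the tip with almost no force. Continuing down to home.

```bash
cat >> h.py <<'E'
def linepx(f):
    z=np.load(f+".npz");g=z["p"].min(2).astype(float);x,y=255,258
    sub=g[y-22:y+22,x-8:x+9];w=(sub>120).astype(np.uint8);n,l,st,c=cv2.connectedComponentsWithStats(w)
    if n<2: return None
    i=1+np.argmax(st[1:,4]);return c[i]+[x-8,y-22],st[i]
E
python3 - <<'E'
from h import *
yaw=np.radians(18.8);u=np.array([np.cos(yaw),np.sin(yaw)])
t=np.array([.5331,.0765])+.0002*u
snap("wrist","g0")
for z in(.1205,.1185,.1170,.1160):
    g=manip.line_to([*t,z],max_speed=.02,guard=10);manip.pause(.1)
    s=manip.state();print(g,z,s["time"],s["eef_pos"]-[*t,0],s["force"],s["torque"],s["grip_width"])
snap("wrist","g1")
for f in("e2","f0","g0","g1"):print(f,linepx(f))
E
```

```text
False 0.1205 17.2667 [-1.55825847e-04 -2.16783584e-05  1.20332843e-01] [-2.39757951  1.1177879  -1.00622088] [0.11273229 0.52627822 0.02953204] 0.014448559443149853
False 0.1185 17.6167 [-1.62574867e-04 -2.17567864e-06  1.18351818e-01] [-2.55662864  1.17036401 -3.06402341] [0.17580222 0.61845953 0.03278945] 0.014319434387114846
False 0.117 17.9667 [-8.14807605e-05  3.69299709e-05  1.17183499e-01] [-4.29610643 -0.22202621  3.26267949] [0.14151849 1.10174335 0.01100976] 0.014452079310109564
False 0.116 18.3167 [-8.66574086e-05  1.96479210e-05  1.16065253e-01] [-4.37457213  1.39735179  5.1733477 ] [0.15483011 1.15968358 0.02096071] 0.01427498450816942
e2 (array([254.50226244, 258.56561086]), array([  4,   9,   8,  29, 221], dtype=int32))
f0 (array([254.5      , 258.6626506]), array([  5,   9,   6,  28, 166], dtype=int32))
g0 (array([254.5      , 258.6626506]), array([  5,   9,   6,  28, 166], dtype=int32))
g1 (array([254.5      , 258.6626506]), array([  5,   9,   6,  28, 166], dtype=int32))
```

View pics/g1.png

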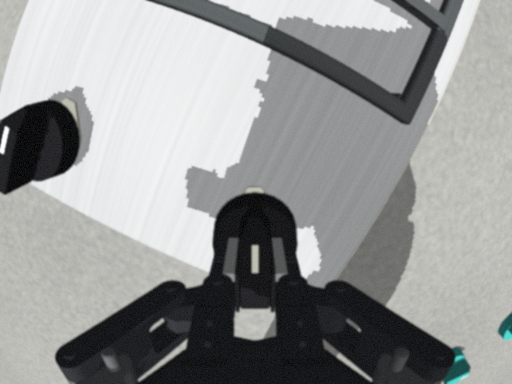

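Contact came at TCP z≈0.1175, as predicted for fully home (0.1177), and the knob has not slipped in the grip. Now pressing to the stop, with a small sideways correction to relieve the lateral force.

Run:
```python
from h import *
yaw=np.radians(18.8);u=np.array([np.cos(yaw),np.sin(yaw)])
t=np.array([.5331,.0765])+.0002*u+[-.0004,0]
for z in(.114,.112,.1105,.1095,.1088,.1082,.1076):
    g=manip.line_to([*t,z],max_speed=.02,guard=20);manip.pause(.1)
    s=manip.state();print(g,z,s["time"],s["eef_pos"]-[*t,0],s["force"],s["torque"],s["grip_width"])
    if s["force"][2]>22: break
snap("wrist","h1");print(linepx("h1"))
```

```text
False 0.114 18.7167 [3.17936371e-04 2.10841540e-05 1.14230903e-01] [-5.33660046 -0.20850601  5.7847892 ] [ 0.11002349  1.04779908 -0.04657571] 0.013973089243805923
False 0.112 19.0667 [3.04277297e-04 3.29225568e-05 1.12320793e-01] [-4.85117831 -0.64516605  7.65982859] [ 0.09827144  1.18934887 -0.01414541] 0.01454576837785941
False 0.1105 19.4167 [3.01098831e-04 3.50611417e-06 1.10914955e-01] [-5.64738071  1.00506114  9.07255162] [0.07791292 1.25922094 0.05000336] 0.014339329718824796
False 0.1095 19.7667 [3.13174842e-04 4.42167547e-05 1.09972862e-01] [-5.89911628  0.09295985 10.01507851] [0.05650315 1.32243684 0.0069284 ] 0.014295590564788213
False 0.1088 20.1167 [3.30469857e-04 3.42761897e-05 1.09527181e-01] [-5.71733618  0.09501043 13.1420067 ] [0.09275587 1.50702109 0.07044768] 0.014527634688340558
False 0.1082 20.4667 [3.78944754e-04 5.75295483e-05 1.09418673e-01] [-7.61766094 -0.07562291 17.91701562] [ 0.01182756  1.88986776 -0.01657043] 0.014192098680728488
False 0.1076 20.8167 [4.28115074e-04 7.48870088e-05 1.09324860e-01] [-8.80489276 -0.64561108 25.65630796] [-0.08600373  2.38049541 -0.01961991] 0.014300153034287283
(array([254.51515152, 258.58181818]), array([  5,   9,   6,  28, 165], dtype=int32))
```

The force curve is about 5.2 N at 0.116, 10 N at 0.110, then a stiff stop at 0.1095, so the stroke is 8 mm and there is no slip. One last look before handing in.

Run:
```python
from h import *
manip.pause(.5);s=manip.state();print(s["time"],s["eef_pos"],s["force"],s["grip_width"])
p,_,_=snap("scene","i_s");q,_,_=snap("top","i_t");print(linepx("h1"))
cv2.imwrite("pics/i.png",cv2.resize(np.hstack([p,q]),(800,300))[:,:,::-1])
for f,a,n in((p,"a_scene","scene"),(q,"a_top","top")):
    o=np.load(a+".npz")["p"]
    for nm,c in dict(scene=dict(jar=(182,260),carton=(100,222),bowls=(391,171),fitted=(314,186)),top=dict(jar=(340,136),carton=(425,195),bowls=(94,210),fitted=(187,193)))[n].items():
        x,y=c;A=cv2.cvtColor(o[y-28:y+28,x-28:x+28],7).astype(np.float32);B=cv2.cvtColor(f[y-28:y+28,x-28:x+28],7).astype(np.float32)
        print(n,nm,cv2.phaseCorrelate(A,B,cv2.createHanningWindow((56,56),cv2.CV_32F)))
```

```text
21.3667 [0.53332473 0.07660691 0.10932672] [-9.66877257  0.67957193 25.45811052] 0.014596176058366842
(array([254.51515152, 258.58181818]), array([  5,   9,   6,  28, 165], dtype=int32))
scene jar ((-0.056940504955402815, 0.10912834051302411), 0.9881624502605862)
scene carton ((-0.05023509954408567, 0.058006563324909166), 1.0835383155610827)
scene bowls ((0.019322995029231294, -0.12806959309620325), 0.9229734542634752)
scene fitted ((-0.24337608737084793, 0.13280775158691682), 0.988897812101576)
top jar ((-0.03136782857205134, -0.05069839000902121), 1.0018502558602227)
top carton ((0.01243545991985684, -0.02393713643155948), 1.1581013356314764)
top bowls ((0.054620746745694504, 0.03182687364223824), 0.8814294195175171)
top fitted ((0.12907735089864047, 0.042894358879610905), 0.9209321453836229)
```

View pics/i.png

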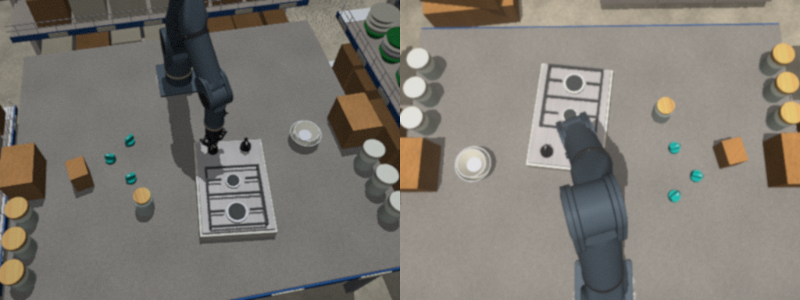

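The gripper is still holding the knob at the shaft place (scene view about (210,145)). The look-alikes, jar, carton, bowls and fitted knob are where they were, with shifts under 0.3 px. Handing in.

```bash
python3 -c "
from station import manip
print(manip.hand_in())"
```

```text
the job is handed in; nothing more can be done
None
```

I picked up the black knob, turned it from about 44.7° to 18.8° so its nose points the way of the tab, and pushed it onto the shaft. I then pressed it to the valve's stop and handed in at about 21.5 s, with the gripper still holding it down. No verdict came back.

**Last checks**
- **Home:** the tool met the shaft at z ≈ 0.1175 m; 0.1177 m was expected with the knob fully home.
- **Pressed in:** the force rose from about 5 to 10 N, then the shaft hit a hard stop at z ≈ 0.1095 m, an 8 mm stroke. At the end the tool held about 25 N down, steady.
- **Grip:** the white line on the knob stayed at the same pixel in the wrist camera throughout, so the knob did not slip.
- **Bystanders:** the jar, carton, bowls and fitted knob moved less than 0.3 px in both fixed views. The turquoise look-alikes look unmoved.

**What disagreed**
- **Nose direction:** I first took the blunt end for the nose. The position of the white line showed the mistake, and I corrected it before gripping.
- **Sideways force:** a 5–10 N sideways force remained at the end. A 0.4 mm shift to relieve it did not help.
- **Grip width:** the gripper read about 14.3 mm on the 16 mm bar.

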